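# Close the loading drawer and hold the pass-through gate open

## Task

The rack in the bench-top pass-through box has just been loaded: first push its drawer fully shut, then squeeze the red catch right in, then squeeze the blue catch right in (each stays in by itself). Next take the black post on the gate, swing the gate open past its detent until it stands wide open, nearly square to the box, and finish while still holding it there, because a spring pulls it back. Leave the beaker, the bottle and the tip box standing where they are.

Things in the scene. Friction and masses are not known exactly. Their poses are not given: they have to be found in the camera images.
- passbox: Cream sample box fixed on the bench, 250 mm (x) by 200 mm (y) by 100 mm high, flat clear roof with a cream strip along the gate edge. Origin: centre of its underside, on the bench. Its own axes: x along the gate's length from hinge end to free end, -y is the side closed by the gate, +y is the side with the drawer, z up.
- drawer_pull (a point): Centre of the outer face of the black pull (70 mm wide, 22 mm high, 18 mm deep) on the white drawer front (240 mm wide, 10 to 92 mm above the bench); 55 mm above the bench, moves with the drawer. Face looks to passbox +y; push it towards passbox -y. When shut it lies 129 mm from the passbox origin along +y.
- drawer (a joint): how far the drawer stands out, in m: 0 fully shut (hard stop), up to 0.09; slides with about 2 N of friction and stays where left
- red_base: The red catch, on the box's roof by the gate edge; red and blue are alike and may have changed places, 110 mm apart along passbox x. Steel plate 76 x 28 x 6 mm (origin: centre of its underside, on the roof, axes as passbox), a fixed red block on its -x half and a like sliding red block on its +x half, each 12 mm thick in x, 26 mm wide in y, tops 36 mm above the roof.
- red_mid (a point): Squeeze point of the red catch: in x midway between the blocks' outer faces as they stand once squeezed in (48 mm apart; latched 60 mm apart). From here the fixed block's outer face is 24 mm off towards -x, the sliding one's starts 36 mm off towards +x. 30 mm above the roof, 130 mm above the bench; fingertips 11 mm lower clear plate and roof. Stays put.
- red_catch (a joint): how far the red catch's sliding block has moved towards the fixed one, in m: 0 latched, 0.012 right in (hard stop). Its dark hook lets go of the gate's lug at 0.007. Moves stiffly (about 5 N), stays where it is left.
- blue_base: The blue catch, on the box's roof by the gate edge; red and blue are alike and may have changed places, 110 mm apart along passbox x. Steel plate 76 x 28 x 6 mm (origin: centre of its underside, on the roof, axes as passbox), a fixed blue block on its -x half and a like sliding blue block on its +x half, each 12 mm thick in x, 26 mm wide in y, tops 36 mm above the roof.
- blue_mid (a point): Squeeze point of the blue catch: in x midway between the blocks' outer faces as they stand once squeezed in (48 mm apart; latched 60 mm apart). From here the fixed block's outer face is 24 mm off towards -x, the sliding one's starts 36 mm off towards +x. 30 mm above the roof, 130 mm above the bench; fingertips 11 mm lower clear plate and roof. Stays put.
- blue_catch (a joint): how far the blue catch's sliding block has moved towards the fixed one, in m: 0 latched, 0.012 right in (hard stop). Its dark hook lets go of the gate's lug at 0.007. Moves stiffly (about 5 N), stays where it is left.
- gate_post (a point): Grip point on the axis of the upright black round post (18 mm diameter, top 176 mm above the bench), 150 mm above the bench. The post stands outside the gate near its free end: 225 mm along the gate from the hinge and 30 mm out from its mid-plane. Moves and turns with the gate; axes as passbox when shut. The gate: white, blue panel, 8 mm thick, 96 mm high, two lugs up to 122 mm.
- gate_hinge (a point): Point on the gate's upright hinge axis, 150 mm above the bench, at passbox x = -125 mm, y = -104 mm; fixed to the box.
- gate (a joint): gate opening in rad: 0 shut, 1.55 hard stop; opens outwards (passbox -y), clockwise from above. A spring pulls it shut (0.1 N m at 0, 0.45 N m at 1.4). A detent resists from about 0.2 to 0.6 (up to about 5 N at the post), then snaps over by 0.9. Let go, the gate falls back to 0.8 or shut. It cannot open while a catch is latched.
- beaker: clear glass beaker, 70 mm diameter, 90 mm high, bystander; origin at centre of its underside
- bottle: amber bottle with black cap, 64 mm diameter, 150 mm high, bystander; origin at centre of its underside
- tipbox: blue pipette-tip box with clear lid, 85 by 120 mm, 67 mm high, bystander; origin at centre of its underside

How it is judged:
By the outcome, as a careful person would: the job done as asked, in the order asked, and still so for the second after the job is handed in, while the arm keeps its last pose, push and grip.
It also fails if it takes over 70 s, if anything falls off the work surface, if the arm or the gripper's body presses on something with over 40 N, if the wrist force passes 120 N, or if a joint passes its speed limit or range.

## Robot

A 7-joint arm with a two-finger parallel gripper is mounted at the origin on the work surface. World frame = base frame: x ahead of the robot, y to its left, z up, the work surface at z = 0. Lengths are in m, angles in rad, forces in N, time in s.
With the tool pointing down it reaches from about 0.425 to 0.925 m from the base axis. Payload 6.8 kg.
Tool frame: the origin (TCP) lies on the centre line of the jaws, within the pads' length; the fingertips stand 22 mm ahead of it and the grasp point (between the pads) lies 3 mm ahead of it; z points along the fingers, y is the line along which they close (so a half turn about z gives the same grasp; the last joint's range is limited). The gripper opens to 85 mm and grips with 20 to 120 N. Pads are 22 mm wide; open, the fingers measure 114 mm over their backs; the gripper's body (76 mm by 85 mm) begins 54 mm behind the grasp point. The pads swing forward as they close: fully open they stand 13 mm farther back than shut.
Start: joints at [-1.417, 0.477, 0.022, 1.555, -0.011, 1.109, -0.083], TCP at [0.175, 0.652, 0.253] pointing down, gripper open.
Joint ranges: [-2.96, 2.96], [-0.34, 2.1], [-1.41, 1.46], [0.24, 2.44], [-1.37, 4.51], [0.17, 1.92], [-2.96, 2.96]. Speed limits (rad/s): [2.39, 2.39, 3.14, 3.14, 3.14, 3.14, 3.14].

## Interface

Orientations are given as a rotation vector (axis times angle).
In Python, from bench import * gives the robot as it stands. The module is installed in compiled form; this text tells all that it offers.
- The arm moves only by the tool drive_tool, never from a script. Its argument "increments" is one flat list of numbers, 7 for each row, row after row: the shift along the tool's x, y, z in units of 50 mm (1.0 is 50 mm), then the turn, a rotation vector about the tool's x, y, z in units of 8 degrees (1.0 is 8 degrees), then the gripper command: -1 is shut, 1 is fully open, values between are in proportion. A call has 1 to 20 rows; each row shifts and turns the commanded pose from where the row before left it, along the tool's axes as they then stand; what a row does not reach is not made up. A row lasts 1/10 s, in which the tool goes at most 50 mm and 8.59 degrees, less where a joint would pass 70% of its speed; a pose out of reach is approached as far as the arm can. A call is refused whole if a number of a shift passes 1 or a number of a turn 1, either way. A call with a gripper value outside its range is refused whole. The fingers move at their own pace and stop on an object; the grip force is fixed at half the most. Time passes only in rows, so rows that do not move let the fingers close. It gives the time, the measured TCP pose, the force, the opening and the grip force at its end, in the units of the state.
- sense(): the state, without advancing time (a new reading comes with each control period).
- snapshot(name): name is "side" or "top" or "wrist"; returns a dict with "frame" (400x640x3 uint8, red, green, blue), "camera_matrix" (3x3 intrinsics, pixels), "R" (3x3) and "t" (3): a world point X has camera coordinates R X + t; the wrist camera has in their place "hand_eye" (4x4, takes a point from camera to tool coordinates, whose origin is the TCP and whose axes are the flange's). Camera axes: x right, y down, z forward; pixel columns grow to the right and rows downward; lengths in m; the calibration is good to about 2 mm. The wrist camera is an equidistant fisheye: a pixel r from the principal point sees the ray r / f radians off the axis. A picture is of the moment at which its call begins: read the wrist's pose just before it. There is no depth.
- finish_job(): hands the job in; it is judged then, once.
The state is a dict: "clock": time; "joint_pos": joint angles; "qvel": joint speeds; "joint_torque": joint torques, N m; "ee_pos": TCP position; "tool_rot": TCP orientation; "force": force on the tool from outside, world axes, zero at the start; "torque": the same for the moment, N m; "opening": finger opening in m; "finger_force": force on a finger pad.
Only numpy, scipy, OpenCV 4.12 (cv2) and the standard library are available. Lean on these libraries where they do the work, as an engineer would, in place of code of your own. Each camera call takes 0.05 s, during which the arm holds its last target. There are 200 camera calls.

## Working session

There is one attempt and no reset: what is moved stays moved. The work goes in short steps, Python scripts to look and compute and a tool call to move; the robot and the scene stay as the last step left them, time stands still between calls to the robot, and variables do not carry over. Pictures are saved under pics/ and viewed, at most 10 in all, crops included, and the job is handed in when it is done.

Besides the shell and the picture viewer there is one more tool, called after "Call:" in YAML: its name, and indented under it one key for each argument. drive_tool: Moves the arm, as the interface text tells. Its arguments: {"type":"object","properties":{"increments":{"type":"array","items":{"type":"number"}}},"required":["increments"]}

```bash
mkdir -p pics
python3 - <<'E'
from bench import *
import cv2
s=sense();print(s)
for n in("top","side"):
    d=snapshot(n);cv2.imwrite(f"pics/{n}0.png",d["frame"][:,:,::-1]);print(n,d["camera_matrix"],d["R"],d["t"])
E
```

```text
{'clock': 0.0, 'joint_pos': array([-1.41712394,  0.47779692,  0.02235006,  1.55646286, -0.01151599,
        1.10930659, -0.08311959]), 'qvel': array([ 0.00180225,  0.00017052,  0.00010107, -0.00140753,  0.00073635,
        0.00081748, -0.00061442]), 'joint_torque': array([ 8.13837451e-04, -5.96456552e+01,  1.60863899e+00, -2.81192833e+01,
        1.25674755e-02,  9.46954242e-03, -6.10710330e-06]), 'ee_pos': array([0.17455438, 0.65145933, 0.2523232 ]), 'tool_rot': array([-4.10025545e-01, -3.11460467e+00,  2.89336157e-03]), 'force': array([ 0.30750241, -0.09774069, -0.59885831]), 'torque': array([ 0.04035303, -0.05832983, -0.06661889]), 'finger_force': 0.0, 'opening': 0.0855529113546232}
top [[420.22413288   0.         312.85775161]
 [  0.         420.22413288 201.15558767]
 [  0.           0.           1.        ]] [[-0.01847689 -0.99968941  0.01672366]
 [-0.98607448  0.01545521 -0.1655846 ]
 [ 0.1652747  -0.01955027 -0.98605378]] [-0.0355933   0.61169716  1.29374136]
side [[495.92305872   0.         317.64041335]
 [  0.         495.92305872 199.8503317 ]
 [  0.           0.           1.        ]] [[ 9.93721190e-01 -1.11883376e-01 -5.54274702e-04]
 [-7.44069450e-02 -6.57148635e-01 -7.50079514e-01]
 [ 8.35571874e-02  7.45411149e-01 -6.61347424e-01]] [-0.58167617  0.10933202  1.6041505 ]
```

View pics/top0.png

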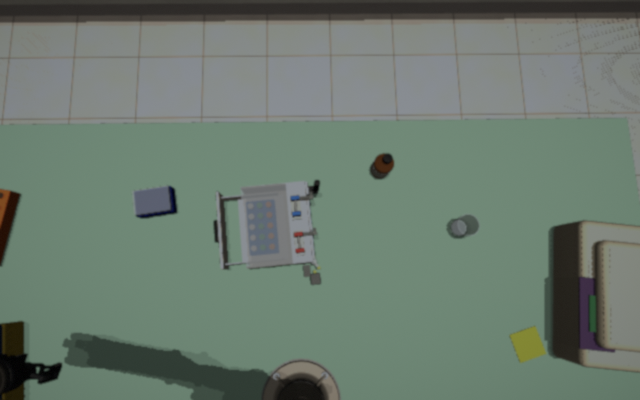

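View pics/side0.png

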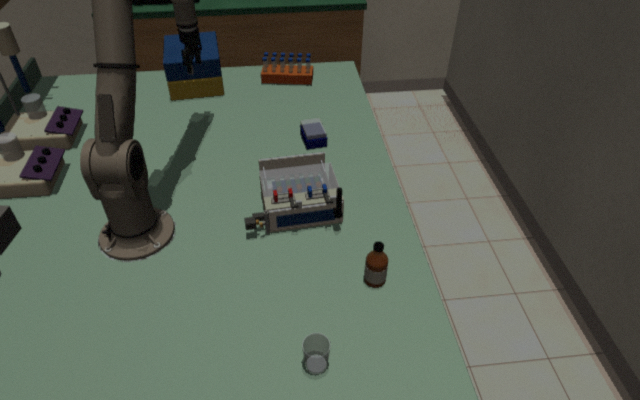

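The top view shows the box near (265,228), with the drawer on the left (pull at about (215,230)), the gate on the right and the post at (315,187). Blue catch is at (296,205), red at (300,242). In the side view red is at (283,195), blue at (317,190) and the post at (339,203). Next I'll measure these.

```bash
cat > h.py <<'E'
from bench import *
import cv2, numpy as np
from scipy.spatial.transform import Rotation as Ro
def onplane(d,uv,z):
    r=d["R"].T@np.linalg.inv(d["camera_matrix"])@np.array([*uv,1.]); c=-d["R"].T@d["t"]
    return c+r*(z-c[2])/r[2]
def blobs(m,a=4):
    n,_,st,ce=cv2.connectedComponentsWithStats(m.astype(np.uint8))
    return [(st[i,4],st[i,:4],ce[i]) for i in range(1,n) if st[i,4]>=a]
E
python3 - <<'E'
from h import *
for n,(x0,x1,y0,y1) in dict(top=(190,340,165,300),side=(235,360,145,240)).items():
    d=snapshot(n);f=d["frame"].astype(int);R,G,B=f[...,0],f[...,1],f[...,2]
    roi=np.zeros(R.shape,bool);roi[y0:y1,x0:x1]=1
    for c,m,z in(("red",(R>G+50)&(R>B+50),.118),("blue",(B>R+45)&(B>G+25),.118),("black",(f.max(2)<38),.055 )):
        for a,b,ce in blobs(m&roi):
            print(n,c,a,b,ce.round(1),onplane(d,ce,z)[:2].round(3),'z.176',onplane(d,ce,.176)[:2].round(3))
    cv2.imwrite(f"pics/{n}1.png",cv2.resize(d["frame"][y0:y1,x0:x1,::-1],None,fx=5,fy=5,interpolation=cv2.INTER_CUBIC)[:600,:800])
E
```

```text
top red 22 [295 232   7   4] [298.  233.8] [0.501 0.002] z.176 [0.496 0.001]
top red 22 [296 249   8   3] [299.5 250. ] [ 0.453 -0.002] z.176 [ 0.45  -0.003]
top blue 28 [291 196   8   4] [294.5 197.4] [0.612 0.011] z.176 [0.602 0.009]
top blue 25 [292 212   8   4] [295.6 213.2] [0.564 0.008] z.176 [0.556 0.007]
top black 52 [311 181   7  13] [314.7 187.9] [ 0.654 -0.053] z.176 [ 0.629 -0.05 ]
top black 22 [215 222   2  19] [215.6 230.6] [0.521 0.261] z.176 [0.509 0.236]
side red 19 [288 188   5   6] [289.9 190.6] [0.499 0.02 ] z.176 [ 0.496 -0.048]
side red 19 [273 190   4   6] [274.7 192.5] [0.45  0.016] z.176 [ 0.45  -0.052]
side blue 17 [323 184   4   6] [324.3 186.5] [0.61  0.028] z.176 [ 0.601 -0.041]
side blue 18 [308 186   4   6] [309.5 188.5] [0.562 0.023] z.176 [ 0.556 -0.045]
side black 52 [306 145  20   4] [313.8 146. ] [0.61  0.345] z.176 [0.592 0.174]
side black 779 [277 188  65  39] [312.9 214.7] [ 0.566 -0.033] z.176 [ 0.554 -0.162]
side black 5 [323 190   2   4] [323.2 191.4] [0.613 0.078] z.176 [ 0.595 -0.063]
side black 12 [326 201   7   3] [329.2 202.1] [0.626 0.021] z.176 [ 0.607 -0.113]
side black 10 [292 206   6   2] [294.9 206.6] [0.512 0.012] z.176 [ 0.505 -0.122]
side black 30 [255 216  13   4] [260.9 217.7] [ 0.4   -0.028] z.176 [ 0.406 -0.158]
side black 13 [265 220   5   7] [267.6 223.5] [ 0.421 -0.057] z.176 [ 0.424 -0.183]
side black 51 [246 223  10   6] [250.8 225.8] [ 0.368 -0.062] z.176 [ 0.377 -0.187]
```

View pics/top1.png

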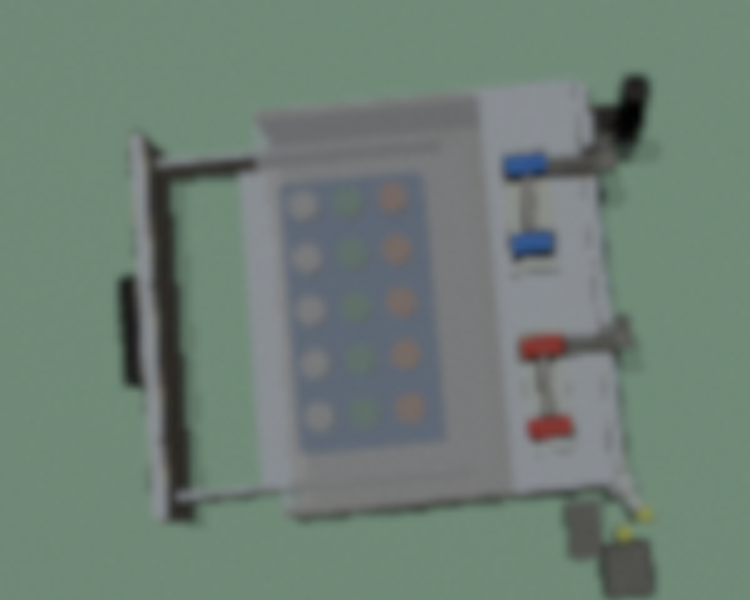

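The measured spacings match the stated sizes: the red and blue blocks are 48 mm apart within a catch and 110 mm between catches. The box yaw is about 4.6°, with its centre near (0.536, 0.079). I'll align the tool with the box and move to a point beyond the pull.

Call:
drive_tool:
  increments: [0,0,0,0,0,0.98,-1,0,0,0,0,0,0.98,-1,0,0,0,0,0,0.98,-1,0,0,0,0,0,0.98,-1,0,0,0,0,0,0.98,-1,0,0,0,0,0,0.98,-1,0,0,0,0,0,0.98,-1,0,0,0,0,0,0.98,-1,0,0,0,0,0,0.96,-1,-0.7,0.63,0,0,0,0,-1,-0.7,0.63,0,0,0,0,-1,-0.7,0.63,0,0,0,0,-1,-0.7,0.63,0,0,0,0,-1,-0.7,0.63,0,0,0,0,-1,-0.7,0.63,0,0,0,0,-1,-0.7,0.63,0,0,0,0,-1,-0.7,0.63,0,0,0,0,-1,-0.7,0.63,0,0,0,0,-1,-0.7,0.63,0,0,0,0,-1]

```text
clock: 2.1
ee_pos: [0.5178, 0.327, 0.2533]
tool_rot: [-2.13, -2.309, -0.0]
force: [-0.5, 0.7, 0.3]
opening: 0.0
finger_force: 0.0
```

```bash
cat >> h.py <<'E'
def wrist(name=None):
    s=sense();d=snapshot("wrist");d["s"]=s
    T=np.eye(4);T[:3,:3]=Ro.from_rotvec(s["tool_rot"]).as_matrix();T[:3,3]=s["ee_pos"];d["W"]=T@d["hand_eye"]
    if name:cv2.imwrite(f"pics/{name}.png",d["frame"][:,:,::-1])
    return d
def wplane(d,uv,z):
    K=d["camera_matrix"];q=(np.array(uv)-[K[0,2],K[1,2]])/[K[0,0],K[1,1]];th=np.hypot(*q)
    v=np.array([*(q/max(th,1e-9)*np.sin(th)),np.cos(th)]);r=d["W"][:3,:3]@v;c=d["W"][:3,3]
    return c+r*(z-c[2])/r[2]
E
python3 - <<'E'
from h import *
d=wrist("w1");print(d["s"]["clock"],d["s"]["ee_pos"],d["s"]["joint_pos"],d["s"]["opening"],d["camera_matrix"],d["hand_eye"].round(3))
print(d["W"][:3].round(3))
f=d["frame"].astype(int);R,G,B=f[...,0],f[...,1],f[...,2]
for c,m,z in(("red",(R>G+50)&(R>B+50),.136),("blue",(B>R+45)&(B>G+25),.136)):
    for a,b,ce in blobs(m,15): print(c,a,b,ce.round(1),wplane(d,ce,z)[:2].round(3))
E
```

```text
2.1 [0.51777232 0.32700492 0.25333439] [-0.98393465  0.39304702  0.4213052   1.73461972 -0.18161215  1.05233458
 -0.42008465] 4.040169219369995e-05 [[309.70691629   0.         320.29738234]
 [  0.         309.70691629 199.11939104]
 [  0.           0.           1.        ]] [[ 0.    -0.96  -0.28   0.071]
 [ 1.    -0.     0.001 -0.   ]
 [-0.001 -0.28   0.96  -0.121]
 [ 0.     0.     0.     1.   ]]
[[ 0.997  0.077  0.024  0.512]
 [ 0.081 -0.957 -0.279  0.397]
 [ 0.001  0.28  -0.96   0.374]]
blue 26 [385  29   5  11] [387.2  34.7] [0.558 0.464]
blue 27 [386  43   5  11] [388.2  47.7] [0.56  0.453]
blue 17 [387  55   5   9] [388.9  59.7] [0.561 0.443]
blue 28 [388  71   5  11] [390.   75.8] [0.563 0.431]
blue 17 [389  83   5   7] [390.6  85.9] [0.564 0.423]
blue 22 [391 114   7   5] [393.2 116.1] [0.569 0.4  ]
```

View pics/w1.png

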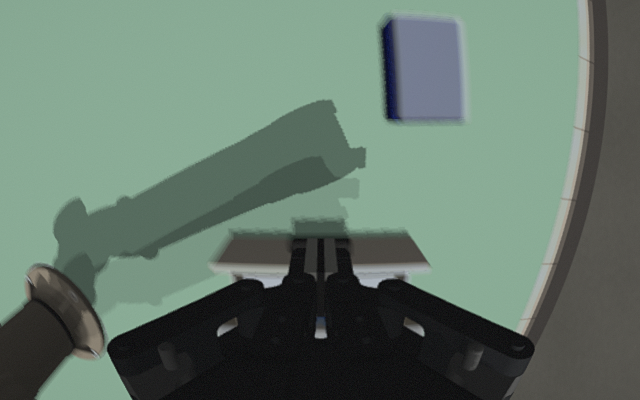

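The drawer front spans columns 215–430, centred at about 321 under the fingers, so the tool is centred on the pull. I'll go down and push.

Call:
drive_tool:
  increments: [0,0,0.93,0,0,0,-1,0,0,0.93,0,0,0,-1,0,0,0.93,0,0,0,-1,0,0,0.93,0,0,0,-1,0,0,0,0,0,0,-1,-0.4,0,0,0,0,0,-1,-0.4,0,0,0,0,0,-1,-0.3,0,0,0,0,0,-1,-0.2,0,0,0,0,0,-1,-0.2,0,0,0,0,0,-1,-0.2,0,0,0,0,0,-1,-0.2,0,0,0,0,0,-1]

```text
clock: 3.35
ee_pos: [0.5247, 0.2337, 0.0677]
tool_rot: [-2.13, -2.309, -0.002]
force: [0.4, 2.5, 2.1]
opening: 0.0005
finger_force: 1.2
```

Call:
drive_tool:
  increments: [0,0,0,0,0,0,-1]

```text
clock: 3.45
ee_pos: [0.5244, 0.2315, 0.0672]
tool_rot: [2.133, 2.306, -0.002]
force: [0.4, 0.3, 0.4]
opening: -0.0001
finger_force: 0.0
```

Contact at 2.5 N, so the drawer is sliding. I'll keep pushing in small steps until the stop.

Call:
drive_tool:
  increments: [-0.12,0,0,0,0,0,-1,-0.12,0,0,0,0,0,-1,-0.08,0,0,0,0,0,-1]

```text
clock: 3.75
ee_pos: [0.5252, 0.2174, 0.067]
tool_rot: [-2.13, -2.309, 0.001]
force: [-0.8, 3.2, -0.6]
opening: 0.0001
finger_force: 1.1
```

Call:
drive_tool:
  increments: [-0.06,0,0,0,0,0,-1,-0.06,0,0,0,0,0,-1]

```text
clock: 3.95
ee_pos: [0.5257, 0.2116, 0.067]
tool_rot: [-2.13, -2.309, 0.001]
force: [-0.7, 1.4, -1.1]
opening: -0.0001
finger_force: 1.1
```

Call:
drive_tool:
  increments: [-0.06,0,0,0,0,0,-1,-0.06,0,0,0,0,0,-1]

```text
clock: 4.15
ee_pos: [0.526, 0.2075, 0.0671]
tool_rot: [-2.128, -2.308, -0.002]
force: [-2.8, 11.7, -4.3]
opening: -0.0004
finger_force: 6.3
```

Call:
drive_tool:
  increments: [-0.06,0,0,0,0,0,-1,-0.04,0,0,0,0,0,-1]

```text
clock: 4.35
ee_pos: [0.526, 0.2074, 0.0672]
tool_rot: [-2.122, -2.31, -0.008]
force: [-3.1, 21.2, -6.8]
opening: -0.0001
finger_force: 10.5
```

Call:
drive_tool:
  increments: [-0.04,0,0,0,0,0,-1,0,0,0,0,0,0,-1]

```text
clock: 4.55
ee_pos: [0.526, 0.2074, 0.0672]
tool_rot: [-2.119, -2.311, -0.01]
force: [-2.6, 21.4, -8.2]
opening: -0.0001
finger_force: 10.7
```

The force climbed to 21 N with no more travel, so the drawer is shut. Next I'll back off and go above the red catch with the gripper open.

Call:
drive_tool:
  increments: [0.3,0,0,0,0,0,-1,0.3,0,0,0,0,0,-1,0,0,-0.92,0,0,0,0,0,0,-0.92,0,0,0,1,0,0,-0.92,0,0,0,1,0,0,-0.92,0,0,0,1,-0.9,-0.29,0,0,0,0,1,-0.9,-0.29,0,0,0,0,1,-0.9,-0.29,0,0,0,0,1,-0.9,-0.29,0,0,0,0,1,-0.9,-0.29,0,0,0,0,1,0,0,0,0,0,0,1,0,0,0,0,0,0,1]

```text
clock: 5.85
ee_pos: [0.4704, -0.0028, 0.2516]
tool_rot: [2.135, 2.304, 0.001]
force: [-0.4, 0.3, 0.3]
opening: 0.0855
finger_force: 0.0
```

Run:
```python
from h import *
d=wrist("w2");s=d["s"];print(s["clock"],s["ee_pos"],s["tool_rot"],s["opening"])
f=d["frame"].astype(int);R,G,B=f[...,0],f[...,1],f[...,2]
for c,m in(("red",(R>G+50)&(R>B+50)),("blue",(B>R+45)&(B>G+25))):
    for a,b,ce in blobs(m,30):
        print(c,a,b,ce.round(1),wplane(d,ce,.136)[:2].round(4))
```

```text
5.85 [ 0.47043159 -0.00278927  0.25155613] [2.13485516e+00 2.30439282e+00 6.58416224e-04] 0.085543111499221
red 388 [290 185  15  31] [297. 200.] [ 0.452  -0.0031]
red 398 [350 185  14  30] [356.2 199.3] [0.4991 0.0011]
blue 378 [422 184  15  31] [429.2 199.1] [0.5606 0.006 ]
blue 313 [472 185  14  29] [478.6 198.9] [0.6082 0.0098]
```

View pics/w2.png

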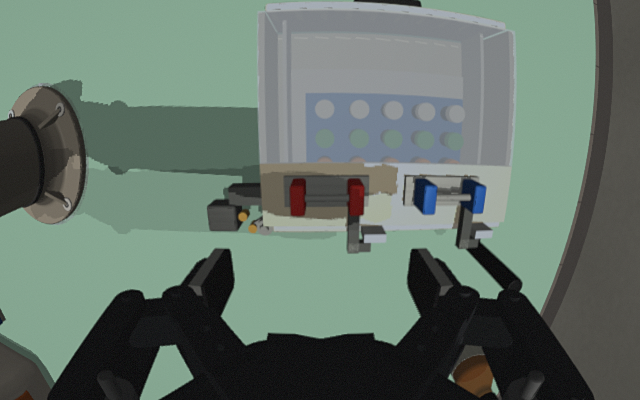

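The wrist view shows the drawer now shut. The red blocks are at (297,200) and (356,199) and blue at (429,199) and (479,199), centred 47 mm apart at (0.452,-0.003) and (0.499,0.001). The TCP is on red_mid, so I'll go down and squeeze.

Call:
drive_tool:
  increments: [0,0,0.8,0,0,0,1,0,0,0.8,0,0,0,1,0,0,0.4,0,0,0,1,0,0,0.3,0,0,0,1,0,0,0,0,0,0,1]

```text
clock: 6.4
ee_pos: [0.4695, -0.0001, 0.1343]
tool_rot: [-2.126, -2.31, 0.006]
force: [-0.6, 0.4, -0.5]
opening: 0.0854
finger_force: 0.0
```

Call:
drive_tool:
  increments: [0,0,0,0,0,0,0.3,0,0,0,0,0,0,-0.2,0,0,0,0,0,0,-1,0,0,0,0,0,0,-1,0,0,0,0,0,0,-1,0,0,0,0,0,0,-1]

```text
clock: 7.0
ee_pos: [0.4693, -0.001, 0.1378]
tool_rot: [-2.128, -2.307, 0.0]
force: [-10.9, 1.0, 18.3]
opening: 0.0462
finger_force: 58.9
```

Call:
drive_tool:
  increments: [0,0,0,0,0,0,1,0,0,0,0,0,0,1,0,0,0,0,0,0,1,0,0,-0.5,0,0,0,1,0,0,-0.8,0,0,0,1,0,0,-1,0,0,0,1,0,0.75,0,0,0,0,1,0,0.75,0,0,0,0,1,0,0.7,0,0,0,0,1,0,0,0,0,0,0,1]

```text
clock: 8.0
ee_pos: [0.5839, 0.0086, 0.2512]
tool_rot: [2.127, 2.309, 0.001]
force: [-1.3, -0.4, -0.8]
opening: 0.0855
finger_force: 0.0
```

```bash
cat > look.py <<'E'
from h import *
import sys
d=wrist(sys.argv[1]);s=d["s"];print(s["clock"],s["ee_pos"],s["tool_rot"],s["opening"])
f=d["frame"].astype(int);R,G,B=f[...,0],f[...,1],f[...,2]
for c,m in(("red",(R>G+50)&(R>B+50)),("blue",(B>R+45)&(B>G+25))):
    for a,b,ce in blobs(m,60):
        print(c,a,b,ce.round(1),wplane(d,ce,.136)[:2].round(4))
E
python3 look.py w3
```

```text
8.0 [0.58387871 0.008587   0.25120583] [2.12672474e+00 2.30853451e+00 1.39038680e-03] 0.08548930795415575
red 293 [161 189  14  28] [167.3 203.4] [ 0.4521 -0.0042]
red 324 [198 189  14  29] [204.1 203.4] [ 0.4876 -0.0012]
blue 351 [284 189  14  29] [290.7 202.8] [0.5608 0.0054]
blue 377 [343 188  15  31] [349.8 202.9] [0.6079 0.0092]
```

The red blocks are now 35.6 mm apart, down from 47 mm, so the red catch is fully in. The blue catch needs a 5 mm correction in y.

Call:
drive_tool:
  increments: [0,-0.1,0.5,0,0,0,1,0,0,0.8,0,0,0,1,0,0,0.6,0,0,0,1,0,0,0.34,0,0,0,1,0,0,0,0,0,0,1]

```text
clock: 8.55
ee_pos: [0.5728, 0.0068, 0.1372]
tool_rot: [-2.129, -2.306, 0.006]
force: [0.4, -0.4, 0.1]
opening: 0.0852
finger_force: 0.0
```

Call:
drive_tool:
  increments: [0,0,0,0,0,0,0.3,0,0,0,0,0,0,-0.2,0,0,0,0,0,0,-1,0,0,0,0,0,0,-1,0,0,0,0,0,0,-1,0,0,0,0,0,0,-1]

```text
clock: 9.15
ee_pos: [0.5787, 0.0072, 0.143]
tool_rot: [2.127, 2.305, 0.011]
force: [1.0, 0.5, 7.6]
opening: 0.046
finger_force: 61.3
```

Call:
drive_tool:
  increments: [0,0,0,0,0,0,1,0,0,0,0,0,0,1,0,0,0,0,0,0,1,0,0,-0.5,0,0,0,1,0,0,-0.8,0,0,0,1,0,0,-1,0,0,0,1,0,0,-0.4,0,0,0,1,0,0,0,0,0,0,1]

```text
clock: 9.95
ee_pos: [0.5766, 0.0067, 0.2777]
tool_rot: [2.129, 2.306, 0.007]
force: [-0.5, 0.1, -0.5]
opening: 0.0853
finger_force: 0.0
```

```bash
python3 look.py w4
```

```text
9.95 [0.57660148 0.00672081 0.27767394] [2.12887126 2.30616891 0.00722457] 0.08529185952368863
red 255 [181 181  13  26] [186.2 194.3] [ 0.4526 -0.0039]
red 279 [215 180  14  28] [221.3 193.8] [ 0.4879 -0.0008]
blue 306 [336 179  13  28] [342.  192.4] [0.5964 0.0088]
blue 310 [296 180  12  27] [301.6 192.6] [0.5611 0.0058]
```

View pics/w4.png

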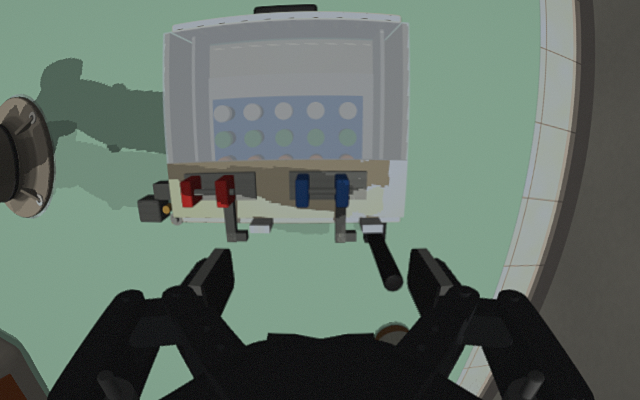

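Both catches are fully in, each 35.5 mm apart. The post's top is at about (394,284) in this view. I'll locate the post and hinge, and check that the bottle is clear.

Run:
```python
from h import *
d=wrist();s=d["s"]
for n,uv,z in(("posttop",(394,284),.176),("rooffar gate",(404,220),.1),("roofnear gate",(170,221),.1),("far draw",(406,18),.1),("near draw",(170,24),.1)):print(n,wplane(d,uv,z).round(4))
t=snapshot("top");print("post top cam",onplane(t,(316.5,183),.176),"bottle",onplane(t,(387,159),.15),onplane(t,(382,170),0))
print(s["joint_pos"])
C=Ro.from_rotvec(s["tool_rot"]).as_matrix();print(C.round(3))
```

```text
posttop [ 0.6434 -0.056   0.176 ]
rooffar gate [ 0.6662 -0.0241  0.1   ]
roofnear gate [ 0.4133 -0.0468  0.1   ]
far draw [0.6454 0.1808 0.1   ]
near draw [0.4089 0.1654 0.1   ]
post top cam [ 0.64370568 -0.0552014   0.176     ] bottle [ 0.72012244 -0.27057176  0.15      ] [ 0.72257599 -0.28245792  0.        ]
[-0.58223403  0.32291242  0.58437862  1.80574668 -0.20178594  1.07041555
  0.15568723]
[[-0.08   0.997  0.002]
 [ 0.997  0.08   0.001]
 [ 0.001  0.002 -1.   ]]
```

Both cameras agree on the post, at (0.643,-0.056). That puts the hinge at (0.416,-0.044), which matches the roof corner, and the bottle is clear of the swing. I'll go over the post partly open, then down.

Call:
drive_tool:
  increments: [-0.68,0.61,0,0,0,0,0.1,-0.68,0.61,0,0,0,0,0.1,0,0,0,0,0,0,0.1,0,0,0,0,0,0,0.1]

```text
clock: 10.5
ee_pos: [0.6407, -0.057, 0.2719]
tool_rot: [-2.132, -2.305, 0.006]
force: [0.2, 0.4, -0.0]
opening: 0.0471
finger_force: 0.0
```

```bash
python3 look.py w5
```

```text
10.5 [ 0.64065975 -0.05695261  0.27189428] [-2.13150344 -2.304601    0.0055182 ] 0.04713978742776497
red 276 [152 110  12  27] [157.6 122.8] [ 0.4884 -0.0012]
red 225 [122 114  11  25] [126.8 125.9] [ 0.4527 -0.0038]
blue 388 [268 101  14  29] [274.7 114.8] [0.5974 0.0081]
blue 343 [227 103  13  29] [233.2 116.6] [0.5618 0.0051]
```

View pics/w5.png

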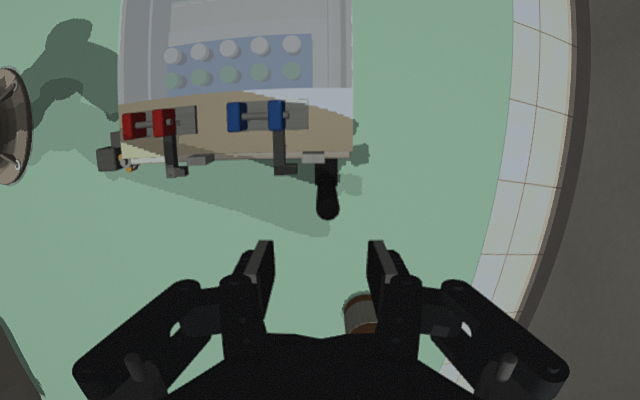

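The post's top, at (328,208), lies between the fingers' lines, about 3 mm off centre. I'll go down and grip it.

Call:
drive_tool:
  increments: [0,0.05,0.8,0,0,0,0.1,0,0,0.8,0,0,0,0.1,0,0,0.8,0,0,0,0.1,0,0,0,0,0,0,0.1]

```text
clock: 10.95
ee_pos: [0.6391, -0.053, 0.1485]
tool_rot: [-2.122, -2.304, 0.011]
force: [0.3, 1.1, -0.1]
opening: 0.0471
finger_force: 0.0
```

Call:
drive_tool:
  increments: [0,0,0,0,0,0,-1,0,0,0,0,0,0,-1,0,0,0,0,0,0,-1,0,0,0,0,0,0,-1,0,0,0,0,0,0,-1]

```text
clock: 11.45
ee_pos: [0.6456, -0.0556, 0.1568]
tool_rot: [2.129, 2.307, 0.005]
force: [-0.6, 0.6, 8.3]
opening: 0.0171
finger_force: 59.0
```

The post is gripped with 17 mm opening. I'll swing it along the hinge arc at 0.1 rad per row, turning the tool with the gate.

Call:
drive_tool:
  increments: [-0.446,-0.082,0,0,0,0.716,-1,-0.446,-0.082,0,0,0,0.716,-1,-0.446,-0.082,0,0,0,0.716,-1,-0.446,-0.082,0,0,0,0.716,-1]

```text
clock: 11.85
ee_pos: [0.6243, -0.1428, 0.1568]
tool_rot: [2.547, 1.834, 0.009]
force: [7.1, 7.4, 6.0]
opening: 0.0167
finger_force: 59.1
```

Call:
drive_tool:
  increments: [0,0,0,0,0,0,-1]

```text
clock: 11.95
ee_pos: [0.6228, -0.1454, 0.1568]
tool_rot: [2.548, 1.831, 0.006]
force: [3.6, 0.8, 8.8]
opening: 0.0165
finger_force: 59.2
```

Call:
drive_tool:
  increments: [-0.446,-0.082,0,0,0,0.716,-1,-0.446,-0.082,0,0,0,0.716,-1,-0.446,-0.082,0,0,0,0.716,-1,-0.446,-0.082,0,0,0,0.716,-1,-0.446,-0.082,0,0,0,0.716,-1,-0.446,-0.082,0,0,0,0.716,-1,0,0,0,0,0,0,-1]

```text
clock: 12.65
ee_pos: [0.5296, -0.2439, 0.1568]
tool_rot: [2.976, 0.996, 0.005]
force: [3.6, -1.5, 7.9]
opening: 0.0163
finger_force: 59.4
```

Run:
```python
from h import *
s=sense();h=np.array([.4163,-.0441]);v=s["ee_pos"][:2]-h;print(s["joint_pos"].round(3),np.hypot(*v),-2.87/57.3-np.arctan2(v[1],v[0]),s["opening"],s["force"])
```

```text
[-0.27   0.56   0.811  1.911 -0.519  0.888 -0.122] 0.22970958174649017 1.0049127417849093 0.01634534506271168 [ 3.615132   -1.48422038  7.87261925]
```

Call:
drive_tool:
  increments: [-0.446,-0.082,0,0,0,0.716,-1,-0.446,-0.082,0,0,0,0.716,-1,-0.446,-0.082,0,0,0,0.716,-1,-0.446,-0.082,0,0,0,0.716,-1,-0.446,-0.082,0,0,0,0.716,-1,0,0,0,0,0,0,-1,0,0,0,0,0,0,-1]

```text
clock: 13.35
ee_pos: [0.4241, -0.2727, 0.1567]
tool_rot: [3.129, 0.239, 0.009]
force: [3.3, -3.9, 12.2]
opening: 0.0169
finger_force: 59.8
```

Run:
```python
from h import *
s=sense();h=np.array([.4163,-.0441]);v=s["ee_pos"][:2]-h;print(s["joint_pos"].round(3),np.hypot(*v),-2.87/57.3-np.arctan2(v[1],v[0]),s["opening"],s["force"])
d=snapshot("top");f=d["frame"][160:310,190:410,::-1];cv2.imwrite("pics/t2.png",cv2.resize(f,None,fx=3.6,fy=3.6,interpolation=cv2.INTER_CUBIC))
```

```text
[-0.317  0.493  0.994  2.099 -0.566  0.835 -0.4  ] 0.22877104236393855 1.4866681402038893 0.01685413303433862 [ 3.26539528 -3.85751972 12.21474134]
```

View pics/t2.png

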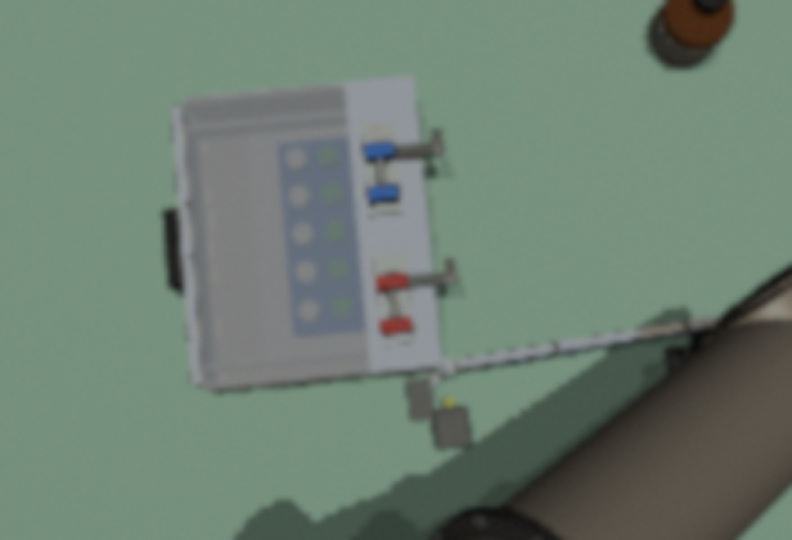

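The picture shows the gate standing nearly square to the box, from its hinge at (440,368) out to (700,320), and still held by the gripper at about 1.49 rad. The drawer is shut, both catches are in and the bottle is still standing. I'll hand the job in.

```bash
python3 -c "
from bench import *
print(finish_job())"
```

```text
the job is handed in; nothing more can be done
None
```

The job is handed in: drawer shut, then red and blue catches squeezed right in, and the gate held open at about 1.49 rad, with no contact with the beaker, bottle or tip box, in about 13.4 s of robot time; no verdict was returned.

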